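Break a stuck breathing filter loose from the test post with the disconnect wedge

TASK

A breathing filter has stuck in the socket of the leak-test post on the worktop. First vent the post: press its red plunger fully down and let it spring back; then take the orange forked disconnect wedge and push the fork, flat on the steel collar and astride the filter's neck, under the filter until the filter just lifts off its seat by a few millimetres, no more. Finish still gripping the wedge in place so that it alone keeps the filter up; do not handle the filter itself and leave the other things where they are.

Things in the scene. Friction and masses are not known exactly. Their poses are not given: they have to be found in the camera images.
- test_post: leak-test post, screwed down: dark base plate (x -57..61, y -63..123 mm, 10 high), white housing (top 34 mm high), round steel collar (69 mm across, top 40 mm high) holding the filter, red vent plunger on a brass turret 85 mm to its +y side. Origin on the worktop under the collar's centre; x to the post's back, y to the plunger, z up. The fork fits in from the front, along +x
- collar_top (a point): centre of the steel collar's flat top face, on the filter's axis, 40 mm above the worktop; it is the floor on which the wedge slides
- vent_plunger (a joint): travel of the red vent plunger, m: 0 up, 0.010 fully down on its stop; straight down, sprung, 2 N to start and 6 N at the bottom; springs back when let go
- vent_cap_top (a point): centre of the top of the plunger's red mushroom cap (28 mm across), 68 mm above the worktop when up
- breathing_filter (a joint): lift of the breathing filter off its seat, m: 0 seated, grows as it rises straight up; it cannot turn or move sideways; the socket's rubber sleeve and its weight pull it back down with 3 to 4 N, so it drops when nothing holds it up
- filter_under (a point): centre of the flat underside of the filter's drum (drum 58 mm across, 61 at its blue rim, 27 mm high, with a 17 mm wide port to 46 mm above the underside and a small sampling port beside it). Below it a 22 mm thick round neck goes down into the collar; seated, the underside stands 9 mm above the collar's top
- wedge: orange forked wedge, 50 g, lying flat. Origin on its underside, below mid-handle; x towards the fork, z up. Handle x -25..25 mm, 26 wide (y), 17 high, but it widens from x = 6 to 52 at x = 25. Two prongs 11 wide from x = 25 to the tips at x = 97, slot 30 wide between (y -15..15) from x = 31. Underside flat; the prongs' tops slope from 17 mm high at x = 25 to 3 at the tips
- fork_middle (a point): point in the middle of the wedge's slot, on the underside, 70 mm ahead of the wedge's origin, 27 mm behind the tips. With the wedge flat on the collar the filter is lifted 2 to 6 mm when this point lies from about 10 mm short of the filter's axis to about 9 mm beyond it
- kidney_dish: bystander: steel kidney dish 104 x 194 x 33 mm, origin under its centre
- vial_blue: bystander: glass vial with blue cap, 23 mm across, 46 mm high, origin under its centre
- vial_d: bystander: glass vial with white cap, 29 mm across, 66 mm high, origin under its centre
- tape_roll: bystander: roll of tape lying flat, 53 mm across, 12 mm high, origin under its centre
- laryngoscope: bystander: black folded laryngoscope 63 x 126 x 27 mm, origin under its centre
- airway: bystander: green curved oral airway 66 x 76 x 12 mm lying flat, origin under its centre
- needle_box: bystander: small green carton 40 x 75 x 26 mm, origin under its centre
- syringe: bystander: plastic syringe 29 x 106 x 14 mm lying in the kidney dish, origin under its centre

How it is judged:
By the outcome, as a careful person would: the job done as asked, in the order asked, and still so for the second after the job is handed in, while the arm keeps its last pose, push and grip.
It also fails if it takes over 54 s, if anything falls off the work surface, if the arm or the gripper's body presses on something with over 40 N, if the wrist force passes 120 N, or if a joint passes its speed limit or range.

ROBOT

A 6-joint arm with a two-finger parallel gripper is mounted at the origin on a cart in front of the work surface, level with it; the furniture and walls round the work are solid. World frame = base frame: x ahead of the robot, y to its left, z up, the work surface at z = 0. Lengths are in mm, angles in rad, forces in N, time in s.
With the tool pointing down it reaches from about 350 to 975 mm from the base axis. Payload 7.1 kg.
Tool frame: the origin (TCP) lies at the very end of the fingers, on their centre line; the grasp point (between the pads) lies 19 mm behind it; x points along the fingers, y is the direction in which the jaws open and shut, and the axes are right-handed (so a half turn about x gives the same grasp; the last joint's range is limited). The gripper opens to 88 mm and grips with 3 to 60 N. Pads are 20 mm wide; open, the fingers measure 115 mm over their backs; the gripper's body (75 mm by 178 mm) begins 61 mm behind the grasp point.
Start: joints at [-1.191, 0.423, 1.63, -0, 1.089, -0.019], TCP at [242.711, -575.931, 222.675] pointing down, gripper open.
Joint ranges: [-3, 3], [-0.9, 2.11], [0.09, 2.58], [-1.31, 4.45], [0.11, 2.69], [-2.54, 2.54]. Speed limits (rad/s): [2.39, 2.39, 3.01, 3.14, 3.14, 3.14].

INTERFACE

Orientations are given as a rotation vector (axis times angle).
In Python, from workcell import ctrl gives the robot as it stands. The module is installed in compiled form; this text tells all that it offers.
- The arm moves only by the tool carry_out, never from a script. Its argument "commands" is a list of rows, each a list of 6 numbers: the shift along the tool's x, y, z in m, then the turn, a rotation vector about the tool's x, y, z in degrees. In form: [[tx, ty, tz, rx, ry, rz], ...]. A call has 1 to 8 rows; each row shifts and turns the pose as measured when the row begins, along the tool's axes as they then stand; what a row does not reach is not made up. A row lasts 1/8 s, in which the tool goes at most 62.5 mm and 10.7 degrees, less where a joint would pass 70% of its speed; a pose out of reach is approached as far as the arm can. A call with a gripper value outside its range is refused whole. "grip" is the closure, from 0 (fully open) to 1 (shut), set as the call begins (left out, the last holds). The fingers move at their own pace and stop on an object; the grip force is fixed at half the most. Time passes only in rows, so rows that do not move let the fingers close. It gives the time, the measured TCP pose, the force and the opening at its end, in the units of the state.
- ctrl.get_obs(): the state, without advancing time (a new reading comes with each control period).
- ctrl.get_image(name): name is "scene" or "top" or "wrist"; returns a dict with "pixels" (420x560x3 uint8, blue, green, red), "intrinsics" (3x3 intrinsics, pixels), "rvec" (rotation vector, rad) and "tvec" (3), from world to camera coordinates, as OpenCV has them. Camera axes: x right, y down, z forward; pixel columns grow to the right and rows downward; lengths in mm; the calibration is good to about 2 mm. A picture is of the moment at which its call begins. There is no depth.
- ctrl.close_job(): hands the job in, once; it reports no verdict.
The state is a dict: "t": time; "qpos": joint angles; "qvel": joint speeds; "joint_torque": joint torques, N m; "ee_pos": TCP position; "orientation": TCP orientation; "ft_force": force on the tool from outside, world axes, zero at the start; "moment": the same for the moment, N m; "width": finger opening in mm.
Only numpy, scipy, OpenCV 4.12 (cv2) and the standard library are available. Lean on these libraries where they do the work, as an engineer would, in place of code of your own. Each camera call takes 0.05 s, during which the arm holds its last target. There are 200 camera calls.

## Working session

There is one attempt and no reset: what is moved stays moved. The work goes in short steps, Python scripts to look and compute and a tool call to move; the robot and the scene stay as the last step left them, time stands still between calls to the robot, and variables do not carry over. Pictures are saved under pics/ and viewed, about 8 in all and at most 12, crops included, and the job is handed in when it is done.

Besides the shell and the picture viewer there is one more tool, called after ">>>" as name(argument=value, ...), one argument or row to a line, values as JSON. carry_out: Moves the arm, as the interface text tells. Its arguments: {"type":"object","properties":{"commands":{"type":"array"},"grip":{"type":"number"}},"required":["commands"]}

```bash
mkdir -p pics; cat > h.py <<'E'
import numpy as np, cv2
from workcell import ctrl
def shot(n,f):
    d=ctrl.get_image(n); cv2.imwrite('pics/'+f,d['pixels']); np.savez('pics/'+f+'.npz',K=d['intrinsics'],r=d['rvec'],t=d['tvec']); return d
def cal(f):
    d=np.load('pics/'+f+'.npz'); return d['K'].astype(float),d['r'].astype(float).ravel(),d['t'].astype(float).ravel()
def back(f,uv,z):
    K,r,t=cal(f); R=cv2.Rodrigues(r)[0]; c=-R.T@t
    o=[]
    for u,v in uv:
        d=R.T@np.linalg.solve(K,[u,v,1]); o.append((c+d*(z-c[2])/d[2]))
    return np.array(o)
def proj(f,P):
    K,r,t=cal(f); return cv2.projectPoints(np.float64(P).reshape(-1,1,3),r,t,K,None)[0].reshape(-1,2)
E
python3 - <<'E'
from h import *
a=shot('top','top1.png'); b=shot('scene','scene1.png')
for n in('top1.png','scene1.png'):
    K,r,t=cal(n); print(n,K[0,0],(-cv2.Rodrigues(r)[0].T@t).round())
print(ctrl.get_obs())
for n in('top1','scene1'):
    cv2.imwrite(f'pics/{n}b.png',cv2.resize(cv2.imread(f'pics/{n}.png'),(800,600),interpolation=cv2.INTER_CUBIC))
E
```

```text
top1.png 465.4917696492522 [ 313.  -17. 1540.]
scene1.png 522.9480258483743 [-411. -872.  699.]
{'t': 0.1, 'qpos': array([-1.19102309e+00,  4.23777978e-01,  1.63057726e+00, -1.69356602e-06,
        1.08862793e+00, -1.90260274e-02]), 'qvel': array([-5.58678107e-04,  2.79873878e-05, -7.96449679e-04, -9.42279137e-05,
        4.37561427e-04, -3.61806959e-04]), 'joint_torque': array([ 6.51127793e-04, -5.45615602e+01, -2.74325305e+01,  6.44915015e-02,
        1.87644130e-02, -2.05744431e-05]), 'ee_pos': array([ 242.51999646, -575.49208809,  221.98524466]), 'orientation': array([ 2.00265535,  0.40615676, -2.0031681 ]), 'ft_force': array([0.61511548, 0.91779252, 0.20127831]), 'moment': array([ 0.02900319, -0.03295215, -0.01814351]), 'width': 87.83539685455062}
```

View pics/top1b.png

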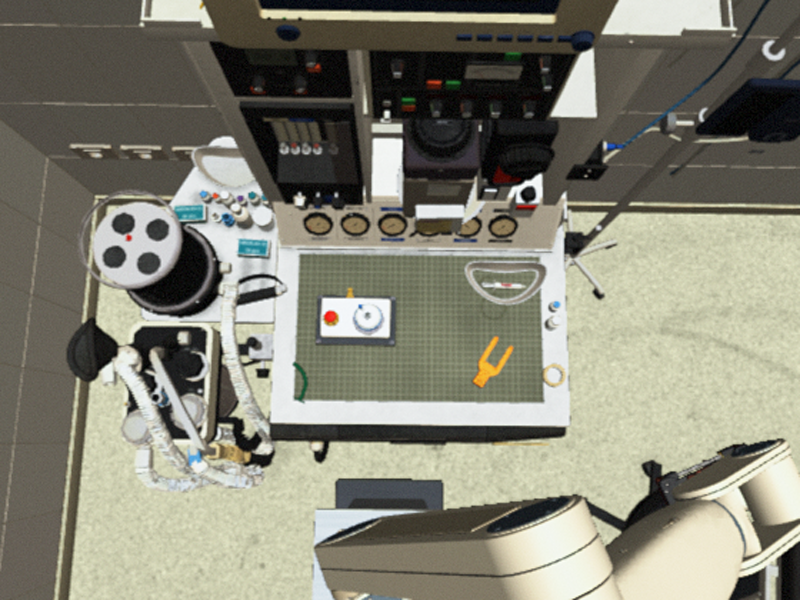

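View pics/scene1b.png

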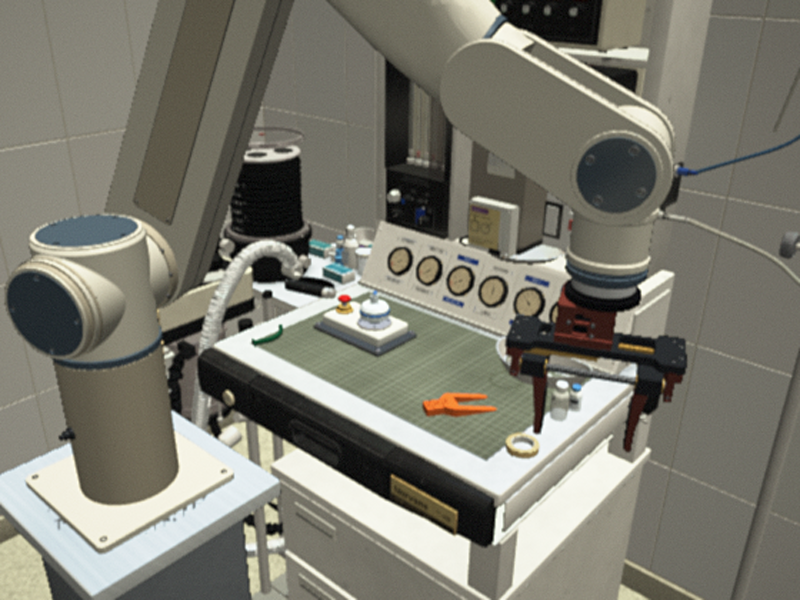

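Top view (800 px scale): post around (357,319), red cap (331,318), filter (368,318), and wedge (493,362) with its fork to the upper right. The scene view agrees. Next I'll work out coarse positions.

```bash
python3 - <<'E'
from h import *
im=cv2.imread('pics/top1.png')
c=im[170:290,190:400]
cv2.imwrite('pics/c1.png',cv2.resize(c,(798,456),interpolation=cv2.INTER_CUBIC))
hsv=cv2.cvtColor(im,cv2.COLOR_BGR2HSV)
m=cv2.inRange(hsv,(5,150,120),(22,255,255))
n,l,s,ce=cv2.connectedComponentsWithStats(m)
for i in range(1,n):
    if s[i][4]>15: print('or',s[i],ce[i],back('top1.png',[ce[i]],8).round())
m=cv2.inRange(hsv,(0,170,90),(4,255,255))
n,l,s,ce=cv2.connectedComponentsWithStats(m)
for i in range(1,n):
    if s[i][4]>8: print('red',s[i],ce[i],back('top1.png',[ce[i]],66).round())
print(back('top1.png',[(368*.7,318*.7)],75).round())
print(back('top1.png',[(300*.7,253*.7),(543*.7,403*.7)],0).round())
E
```

```text
or [299  57  10   2  17] [303.70588235  57.41176471] [[1187. -105.    8.]]
or [243 202   4   6  19] [244.57894737 204.84210526] [[644.  93.   8.]]
or [227 219  10   8  30] [232.2 223.8] [[579. 132.   8.]]
or [331 236  28  35 323] [342.48916409 254.99380805] [[ 479. -235.    8.]]
red [362 144  13   2  25] [367.76 144.48] [[ 842. -316.   66.]]
red [227 218   8   7  42] [230.64285714 220.95238095] [[578. 132.  66.]]
[[572.  45.  75.]]
[[ 741.  214.    0.]
 [ 392. -359.    0.]]
```

View pics/c1.png

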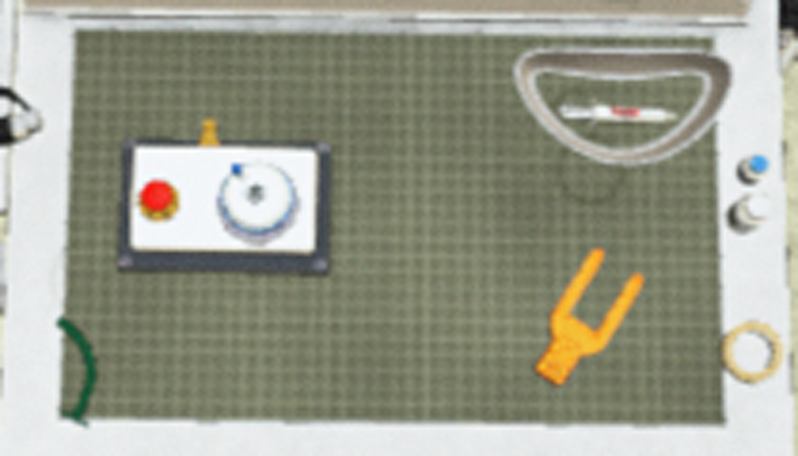

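Coarse positions: cap about (578,132), filter about (572,45), so the post is close to square with the world. The wedge is around (479,-235) and its fork points up and right in the image. I'll write a planning helper and get the wrist camera geometry.

```bash
cat >> h.py <<'E'
from scipy.spatial.transform import Rotation as Ro
def tool(yaw):  # pointing down, tool y (jaw axis) at world angle yaw (rad)
    x=np.array([0,0,-1.]); y=np.array([np.cos(yaw),np.sin(yaw),0]); return Ro.from_matrix(np.c_[x,y,np.cross(x,y)])
def state():
    o=ctrl.get_obs(); R=Ro.from_rotvec(o['orientation']); M=R.as_matrix()
    print('t',round(o['t'],2),'p',o['ee_pos'].round(1),'x',M[:,0].round(4),'yawY',round(np.degrees(np.arctan2(M[1,1],M[0,1])),2),'F',o['ft_force'].round(1),'w',round(o['width'],1),'q6',o['qpos'][5].round(2)); return o['ee_pos'],R
def plan(p0,R0,p1,R1,n):
    rv=(R0.inv()*R1).as_rotvec()/n; d=(np.array(p1)-p0)/n; R=R0; out=[]
    for i in range(n):
        out.append(list((R.inv().apply(d)/1000).round(4)+0)+list(np.degrees(rv).round(2)+0)); R=R*Ro.from_rotvec(rv)
    print('[',*[str([float(v) for v in r])+',' for r in out],']'); 
E
python3 - <<'E'
from h import *
p,R=state(); shot('wrist','w0.png'); K,r,t=cal('w0.png'); C=cv2.Rodrigues(r)[0]
c=-C.T@t; print('cam in tool',R.inv().apply(c-p).round(1),'axes',R.inv().apply(C).round(3),K.round(1))
# wedge axis from pixels of crop
px=lambda a:[(u/3.8+190,v/3.8+170) for u,v in a]
print(back('top1.png',px([(600,252),(640,278),(537,368),(562,382),(575,330)]),8).round(1))
print(back('top1.png',px([(128,142),(329,146),(328,268),(121,266)]),10).round(1))
plan(p,R,[430,-250,330],tool(np.radians(-20)),8)
E
```

```text
t 0.1 p [ 242.5 -575.5  222. ] x [-5.0e-04  1.3e-03 -1.0e+00] yawY -67.15 F [0.6 0.9 0.2] w 87.8 q6 -0.02
cam in tool [-161.    -1.3  -78.2] axes [[-0.     1.    -0.   ]
 [-0.285  0.     0.959]
 [ 0.959  0.001  0.285]] [[358.1   0.  280.3]
 [  0.  358.1 202.8]
 [  0.    0.    1. ]]
[[ 541.1 -253.7    8. ]
 [ 518.6 -288.3    8. ]
 [ 439.1 -197.5    8. ]
 [ 427.3 -219.     8. ]
 [ 472.4 -230.8    8. ]]
[[633.8 162.4  10. ]
 [632.5 -15.   10. ]
 [523.8 -15.5  10. ]
 [523.4 164.7  10. ]]
[ [-0.0135, -0.0284, -0.0374, -5.89, 0.0, 0.01], [-0.0135, -0.0244, -0.0401, -5.89, 0.0, 0.01], [-0.0135, -0.0202, -0.0424, -5.89, 0.0, 0.01], [-0.0135, -0.0157, -0.0443, -5.89, 0.0, 0.01], [-0.0135, -0.0111, -0.0456, -5.89, 0.0, 0.01], [-0.0135, -0.0063, -0.0465, -5.89, 0.0, 0.01], [-0.0135, -0.0015, -0.0469, -5.89, 0.0, 0.01], [-0.0135, 0.0033, -0.0468, -5.89, 0.0, 0.01], ]
```

```bash
python3 - <<'E'
from h import *
p,R=state(); plan(p,R,[480,-60,300],tool(np.radians(90)),16)
E
```

```text
t 0.15 p [ 242.6 -575.6  222.1] x [-4.0e-04  1.1e-03 -1.0e+00] yawY -67.15 F [-0.1 -0.   0.2] w 87.7 q6 -0.02
[ [-0.0048, -0.0239, -0.0262, -9.82, -0.01, 0.0], [-0.0048, -0.0191, -0.0299, -9.82, -0.01, 0.0], [-0.0048, -0.0137, -0.0327, -9.82, -0.01, 0.0], [-0.0049, -0.008, -0.0346, -9.82, -0.01, 0.0], [-0.0049, -0.0019, -0.0354, -9.82, -0.01, 0.0], [-0.0049, 0.0041, -0.0352, -9.82, -0.01, 0.0], [-0.0049, 0.0101, -0.034, -9.82, -0.01, 0.0], [-0.0049, 0.0157, -0.0318, -9.82, -0.01, 0.0], [-0.0049, 0.0209, -0.0286, -9.82, -0.01, 0.0], [-0.0049, 0.0255, -0.0247, -9.82, -0.01, 0.0], [-0.0049, 0.0293, -0.0199, -9.82, -0.01, 0.0], [-0.0049, 0.0323, -0.0146, -9.82, -0.01, 0.0], [-0.0049, 0.0343, -0.0089, -9.82, -0.01, 0.0], [-0.0049, 0.0354, -0.0029, -9.82, -0.01, 0.0], [-0.0049, 0.0353, 0.0031, -9.82, -0.01, 0.0], [-0.0049, 0.0343, 0.0091, -9.82, -0.01, 0.0], ]
```

>>> carry_out(
  commands=[
    [-0.005,-0.024,-0.026,-9.8,0,0],
    [-0.005,-0.019,-0.03,-9.8,0,0],
    [-0.005,-0.014,-0.033,-9.8,0,0],
    [-0.005,-0.008,-0.035,-9.8,0,0],
    [-0.005,-0.002,-0.035,-9.8,0,0],
    [-0.005,0.004,-0.035,-9.8,0,0],
    [-0.005,0.01,-0.034,-9.8,0,0],
    [-0.005,0.016,-0.032,-9.8,0,0],
  ],
  grip=1,
)

```text
t: 1.15
ee_pos: [358.4, -308.5, 261.2]
orientation: [1.036, 1.316, -1.032]
ft_force: [0.3, 0.4, -0.4]
width: 11.2
```

>>> carry_out(
  commands=[
    [-0.005,0.021,-0.029,-9.8,0,0],
    [-0.005,0.025,-0.025,-9.8,0,0],
    [-0.005,0.029,-0.02,-9.8,0,0],
    [-0.005,0.032,-0.015,-9.8,0,0],
    [-0.005,0.034,-0.009,-9.8,0,0],
    [-0.005,0.035,-0.003,-9.8,0,0],
    [-0.005,0.035,0.003,-9.8,0,0],
    [-0.005,0.034,0.009,-9.8,0,0],
  ],
)

```text
t: 2.15
ee_pos: [461.7, -35.8, 302.9]
orientation: [-0.059, 1.573, 0.067]
ft_force: [0.6, -0.3, -0.7]
width: 0.4
```

```bash
python3 - <<'E'
from h import *
p,R=state(); a=shot('wrist','w1.png')['pixels']
cv2.imwrite('pics/w1b.png',cv2.resize(a,(800,600),interpolation=cv2.INTER_CUBIC))
hsv=cv2.cvtColor(a,cv2.COLOR_BGR2HSV)
m=cv2.inRange(hsv,(0,170,90),(4,255,255))
n,l,s,ce=cv2.connectedComponentsWithStats(m)
for i in range(1,n):
    if s[i][4]>60: print('red',s[i],ce[i],back('w1.png',[ce[i]],66).round(1))
E
```

```text
t 2.15 p [461.7 -35.8 302.9] x [-0.0031  0.0047 -1.    ] yawY 94.59 F [ 0.6 -0.3 -0.7] w 0.4 q6 -1.76
red [396 261  22  20 338] [406.86094675 270.10650888] [[573.8 131.6  66. ]]
```

View pics/w1b.png

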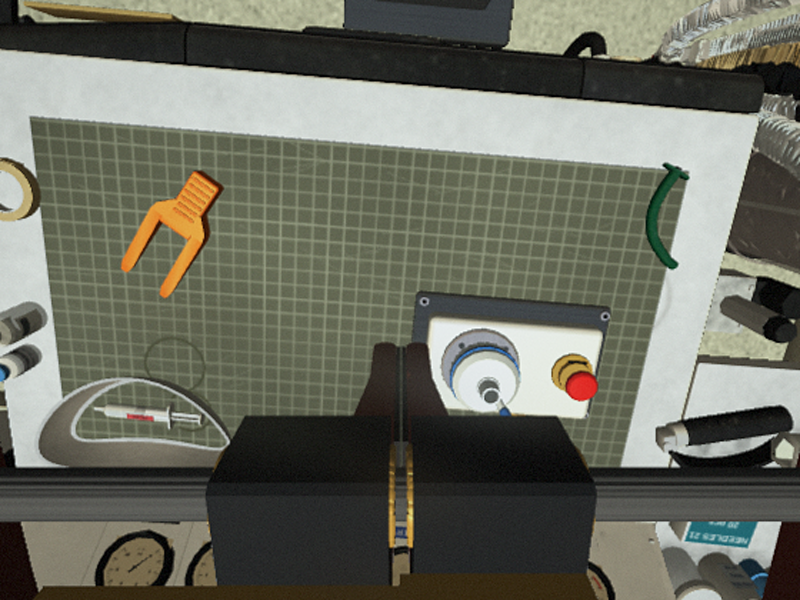

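Wrist view (800 px scale): wedge tips at (126,270) and (165,295), tail corners at (190,172) and (222,184). Post front corners are at (416,292) and (611,307), cap at (580,386), and the collar's front arc top is near (480,329).

```bash
python3 - <<'E'
from h import *
s=560/800
f=lambda a,z:back('w1.png',np.array(a)*s,z).round(1)
print('tips',f([(126,268),(165,294)],2)); print('tail',f([(190,172),(222,184)],17))
b=f([(416,292),(611,307)],10); print('base front',b); d=b[1]-b[0]; print(np.degrees(np.arctan2(-d[0],d[1])),np.hypot(*d[:2]))
print('screws',f([(425,301),(606,316)],10))
print('cap',f([(580,386)],66)); print('drum? centre',f([(487,379)],72))
a=cv2.imread('pics/w1.png')
w=a[105:225,75:175]; q=a[195:300,280:440]
cv2.imwrite('pics/c2.png',np.hstack([cv2.resize(w,(300,360),interpolation=3),cv2.resize(q,(480,360)[:1]+(315,),interpolation=3)if 0 else cv2.copyMakeBorder(cv2.resize(q,(480,315),interpolation=3),0,45,0,0,0)]))
K,r,t=cal('w1.png')
h=cv2.cvtColor(a,cv2.COLOR_BGR2HSV); m=cv2.inRange(h,(5,150,120),(22,255,255)); n,l,st,ce=cv2.connectedComponentsWithStats(m)
i=max(range(1,n),key=lambda i:st[i][4] if ce[i][0]<200 and ce[i][1]<230 else 0); print(st[i])
# fit wedge pose by silhouette IoU
from scipy.optimize import minimize
M=(l==i)
def sil(x,y,th):
    k=4;im=np.zeros((420*k,560*k),np.uint8); c,s_=np.cos(th),np.sin(th)
    h=lambda X:17 if X<=25 else 17-14*(X-25)/72
    polys=[[(-25,-13),(6,-13),(6,13),(-25,13)],[(6,-13),(25,-26),(25,26),(6,13)],[(25,-26),(31,-26),(31,26),(25,26)],[(31,15),(97,15),(97,26),(31,26)],[(31,-15),(97,-15),(97,-26),(31,-26)]]
    for p in polys:
        P=np.array([(x+c*a-s_*b,y+s_*a+c*b,z) for a,b in p for z in(0,h(a))]); uv=proj('w1.png',P)
        cv2.fillConvexPoly(im,cv2.convexHull(((uv+.5)*k-.5).round().astype(np.int32)),255)
    return cv2.resize(im,(560,420),interpolation=cv2.INTER_AREA)/255.
L=lambda v:np.abs(sil(v[0],v[1],v[2]/100)-M).sum()
best=min((minimize(L,[455+dx,-222+dy,-58],method='Nelder-Mead',options=dict(initial_simplex=np.array([[455+dx,-222+dy,-58],[463+dx,-222+dy,-58],[455+dx,-214+dy,-58],[455+dx,-222+dy,-48]]))) for dx in(-5,5) for dy in(-5,5)),key=lambda r:r.fun)
print('wedge',best.x,np.degrees(best.x[2]/100),best.fun,M.sum())
E
```

```text
tips [[ 518.2 -284.1    2. ]
 [ 540.7 -249.3    2. ]]
tail [[ 424.6 -216.1   17. ]
 [ 432.5 -189.2   17. ]]
base front [[517.7 -14.2  10. ]
 [517.8 169.1  10. ]]
-0.03125792352904437 183.30002727768482
screws [[525.7  -5.1  10. ]
 [527.  166.2  10. ]]
cap [[574.  130.5  66. ]]
drum? centre [[570.9  48.5  72. ]]
[  85  120   68   89 1994]
wedge [ 449.74033289 -219.56041326  -55.35940738] -31.718603992068193 436.56862745098033 1994
```

Post axis is about (573.5,47.5) with yaw near 0, and the cap is about (574,131.5); base length measures 183 mm against the 186 expected. I'll press the plunger now.

```bash
python3 - <<'E'
from h import *
p,R=state(); plan(p,R,[574,131.5,120],tool(np.radians(90)),6)
E
```

```text
t 2.2 p [463.2 -33.2 303.7] x [-0.0011  0.0064 -1.    ] yawY 95.05 F [0.3 2.  0.7] w 0.6 q6 -1.76
[ [0.0308, 0.0255, 0.0208, 0.84, -0.01, -0.06], [0.0307, 0.0259, 0.0204, 0.84, -0.01, -0.06], [0.0307, 0.0262, 0.0201, 0.84, -0.01, -0.06], [0.0307, 0.0265, 0.0197, 0.84, -0.01, -0.06], [0.0307, 0.0268, 0.0193, 0.84, -0.01, -0.06], [0.0306, 0.0271, 0.0189, 0.84, -0.01, -0.06], ]
```

>>> carry_out(
  commands=[
    [0.031,0.0255,0.021,0.84,0,0],
    [0.031,0.026,0.0205,0.84,0,0],
    [0.031,0.026,0.02,0.84,0,0],
    [0.031,0.0265,0.0195,0.84,0,0],
    [0.031,0.027,0.019,0.84,0,0],
    [0.03,0.027,0.019,0.84,0,0],
    [0,0,0,0,0,0],
    [0,0,0,0,0,0],
  ],
)

```text
t: 3.2
ee_pos: [578.0, 136.7, 114.3]
orientation: [0.007, 1.57, 0.0]
ft_force: [-0.3, -0.3, 0.5]
width: 0.0
```

```bash
python3 - <<'E'
from h import *
p,R=state(); plan(p,R,[574,131.5,80],tool(np.radians(90)),3)
a=shot('wrist','w2.png')['pixels']
h=cv2.cvtColor(a,cv2.COLOR_BGR2HSV); m=cv2.inRange(h,(0,170,90),(4,255,255)); n,l,st,ce=cv2.connectedComponentsWithStats(m)
for i in range(1,n):
    if st[i][4]>60: print('red',st[i],ce[i],back('w2.png',[ce[i]],66).round(1))
print('tcp px',proj('w2.png',[p,[574,131.5,68]]))
E
```

```text
t 3.2 p [578.  136.7 114.3] x [ 0.001   0.0045 -1.    ] yawY 89.77 F [-0.3 -0.3  0.5] w 0.0 q6 -1.36
[ [0.0114, -0.0018, -0.0013, -0.08, 0.02, -0.09], [0.0114, -0.0018, -0.0013, -0.08, 0.02, -0.09], [0.0114, -0.0017, -0.0013, -0.08, 0.02, -0.09], ]
red [ 252  203   42   40 1297] [272.56977641 222.16345412] [[574.1 133.3  66. ]]
tcp px [[277.83667021 262.59275408]
 [269.5413562  223.15367087]]
```

>>> carry_out(
  commands=[
    [0.012,-0.0015,-0.002,0,0,0],
    [0.012,-0.0015,-0.002,0,0,0],
    [0.012,-0.001,0,0,0,0],
    [0,0,0,0,0,0],
  ],
)

```text
t: 3.75
ee_pos: [573.6, 130.5, 78.1]
orientation: [0.009, 1.567, -0.002]
ft_force: [-1.1, 0.0, -0.2]
width: 0.3
```

>>> carry_out(
  commands=[
    [0.005,0,0,0,0,0],
    [0.003,0,0,0,0,0],
    [0,0,0,0,0,0],
  ],
)

```text
t: 4.12
ee_pos: [574.0, 130.7, 69.7]
orientation: [0.009, 1.567, -0.001]
ft_force: [0.3, -0.6, -0.4]
width: 0.1
```

>>> carry_out(
  commands=[
    [0.003,0,0,0,0,0],
    [0.003,0,0,0,0,0],
    [0.003,0,0,0,0,0],
  ],
)

```text
t: 4.5
ee_pos: [574.4, 130.8, 61.3]
orientation: [0.009, 1.566, -0.001]
ft_force: [-0.6, -0.3, 4.6]
width: 0.7
```

>>> carry_out(
  commands=[
    [0.002,0,0,0,0,0],
    [0.001,0,0,0,0,0],
  ],
)

```text
t: 4.75
ee_pos: [574.5, 130.8, 58.4]
orientation: [0.009, 1.566, -0.001]
ft_force: [-1.6, -0.2, 6.1]
width: 0.3
```

>>> carry_out(
  commands=[
    [0.001,0,0,0,0,0],
  ],
)

```text
t: 4.88
ee_pos: [574.5, 130.8, 58.1]
orientation: [0.009, 1.566, -0.001]
ft_force: [-5.5, -1.1, 18.0]
width: 0.4
```

>>> carry_out(
  commands=[
    [0.001,0,0,0,0,0],
  ],
)

```text
t: 5.0
ee_pos: [574.5, 130.8, 58.2]
orientation: [0.009, 1.566, -0.001]
ft_force: [-5.1, -1.5, 16.6]
width: 0.8
```

The force jumped from 6 to 18 N with the TCP stopped at z 58, so the plunger is fully down on its stop. I'll release straight up.

>>> carry_out(
  commands=[
    [-0.005,0,0,0,0,0],
    [-0.01,0,0,0,0,0],
    [-0.03,0,0,0,0,0],
    [-0.05,0,0,0,0,0],
    [-0.05,0,0,0,0,0],
    [0,0,0,0,0,0],
  ],
  grip=1,
)

```text
t: 5.75
ee_pos: [574.0, 130.3, 207.6]
orientation: [0.009, 1.566, -0.001]
ft_force: [0.6, 0.1, 0.2]
width: 0.8
```

```bash
python3 - <<'E'
from h import *
p,R=state(); plan(p,R,[433,-206,140],tool(np.radians(57.8)),10)
a=shot('wrist','w3.png')['pixels']
h=cv2.cvtColor(a,cv2.COLOR_BGR2HSV); m=cv2.inRange(h,(0,170,90),(4,255,255)); n,l,st,ce=cv2.connectedComponentsWithStats(m)
for i in range(1,n):
    if st[i][4]>60: print('red',st[i],ce[i],back('w3.png',[ce[i]],66).round(1))
E
```

```text
t 5.75 p [574.  130.3 207.6] x [ 0.0048  0.0054 -1.    ] yawY 89.62 F [0.6 0.1 0.2] w 0.8 q6 -1.37
[ [0.0065, -0.0338, -0.0139, 3.18, 0.02, -0.04], [0.0065, -0.0345, -0.012, 3.18, 0.02, -0.04], [0.0066, -0.0351, -0.0101, 3.18, 0.02, -0.04], [0.0066, -0.0356, -0.0081, 3.18, 0.02, -0.04], [0.0066, -0.036, -0.0061, 3.18, 0.02, -0.04], [0.0066, -0.0363, -0.0041, 3.18, 0.02, -0.04], [0.0067, -0.0364, -0.0021, 3.18, 0.02, -0.04], [0.0067, -0.0365, -0.0001, 3.18, 0.02, -0.04], [0.0067, -0.0364, 0.002, 3.18, 0.02, -0.04], [0.0067, -0.0363, 0.004, 3.18, 0.02, -0.04], ]
red [267 176  30  30 690] [281.33043478 190.52318841] [[574.7 133.1  66. ]]
```

View pics/w3.png

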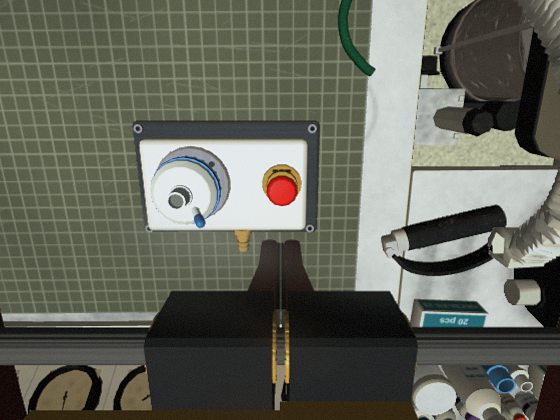

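The cap is back up: (574.7,133.1) at z 66, same as before. Post base corners are at about (134,122) and (319,122), collar front arc top (190,147) and right extreme (230,187). I'll compute the axis and move to above the wedge.

```bash
python3 - <<'E'
from h import *
f=lambda a,z:print(back('w3.png',a,z).round(1).tolist())
f([(133.5,121.5),(319.5,121.5)],10); f([(317,233)],10)
f([(190,147)],40); f([(230,187)],40); f([(282,191)],67)
# predicted overlays for candidate axis
X,Y=574,47.5
th=np.linspace(0,6.28,100)
a=cv2.imread('pics/w3.png'); 
for r,z,c in((34.5,40,(0,0,255)),(30.5,55,(0,255,0)),(8.5,95,(255,0,255))):
    cv2.polylines(a,[proj('w3.png',np.c_[X+r*np.cos(th),Y+r*np.sin(th),0*th+z]).round().astype(np.int32)],True,c)
q=np.array([(-57,-63),(61,-63),(61,123),(-57,123)]);cv2.polylines(a,[proj('w3.png',np.c_[q+[X,Y],[10]*4]).round().astype(np.int32)],True,(0,255,255))
cv2.imwrite('pics/o3.png',cv2.resize(a[110:250,120:340],(792,504),interpolation=cv2.INTER_NEAREST))
E
```

```text
[[518.8, -10.5, 10.0], [520.0, 171.2, 10.0]]
[[636.9, 171.5, 10.0]]
[[539.9, 50.0, 40.0]]
[[577.8, 84.8, 40.0]]
[[574.9, 133.7, 67.0]]
```

View pics/o3.png

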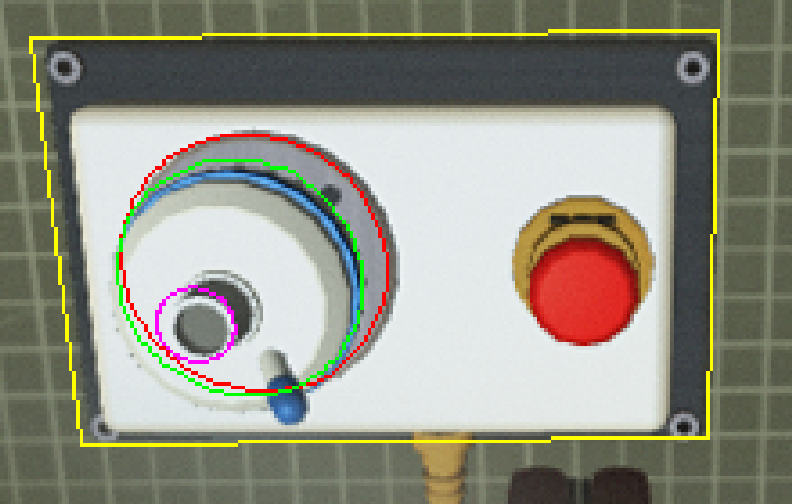

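>>> carry_out(
  commands=[
    [0.0065,-0.034,-0.014,3.2,0,0],
    [0.0065,-0.0345,-0.012,3.2,0,0],
    [0.0065,-0.035,-0.01,3.2,0,0],
    [0.0065,-0.0355,-0.008,3.2,0,0],
    [0.0065,-0.036,-0.006,3.2,0,0],
    [0.0065,-0.0365,-0.004,3.2,0,0],
    [0.0065,-0.0365,-0.002,3.2,0,0],
    [0.0065,-0.0365,0,3.2,0,0],
  ],
  grip=0,
)

```text
t: 6.8
ee_pos: [447.7, -143.4, 140.0]
orientation: [0.366, 1.558, -0.361]
ft_force: [0.3, -0.6, 0.4]
width: 76.8
```

>>> carry_out(
  commands=[
    [0.0065,-0.0365,0.002,3.2,0,0],
    [0.0065,-0.0265,0.004,3.2,0,0],
    [0,0,0,0,0,0],
    [0,0,0,0,0,0],
  ],
)

```text
t: 7.3
ee_pos: [417.4, -202.8, 121.3]
orientation: [0.461, 1.551, -0.454]
ft_force: [0.1, 0.5, 0.5]
width: 87.8
```

```bash
python3 - <<'E'
from h import *
p,R=state(); a=shot('wrist','w4.png')['pixels']
E
```

```text
t 7.3 p [ 417.4 -202.8  121.3] x [-0.0257  0.0122 -0.9996] yawY 56.69 F [0.1 0.5 0.5] w 87.8 q6 -1.47
```

View pics/w4.png

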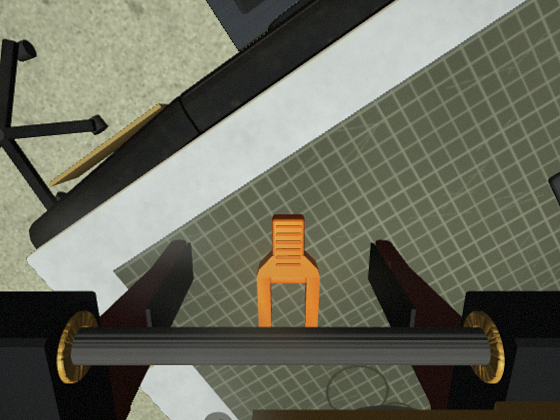

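The overlay suggests the post axis is nearer y 49.3 (collar and port both about 2 px right), x about 574. In w4 the wedge handle lies centred between the jaws: tail (273..302,216), shoulders (259,277) and (319,277), prong edges at row 325 at 258 and 318.

```bash
python3 - <<'E'
from h import *
p,R=state()
f=lambda a,z:back('w4.png',a,z)[:,:2]
t=f([(273,216),(303,216)],17); q=f([(258,324),(318,324)],10); s=f([(259.5,275),(319,275)],17)
for n,v in(('tail',t),('sh',s),('pr',q)): print(n,v.round(1).tolist(),np.linalg.norm(v[1]-v[0]).round(1))
d=q.mean(0)-t.mean(0); th=np.arctan2(d[1],d[0]); u=d/np.linalg.norm(d); print('axis',np.degrees(th)); 
for o in (t.mean(0)+25*u, s.mean(0)-25*u): print('origin',o.round(1))
o=t.mean(0)+25*u; g=o-8*u; print('grasp',g)
plan(p,R,[*g,45],tool(th+np.pi/2),4)
E
```

```text
t 7.35 p [ 417.5 -202.7  121.4] x [-0.0257  0.0121 -0.9996] yawY 56.72 F [-0.5 -0.9 -0. ] w 87.8 q6 -1.47
tail [[420.6, -211.4], [433.5, -191.8]] 23.4
sh [[456.6, -248.5], [483.2, -207.8]] 48.6
pr [[497.2, -278.1], [525.8, -234.3]] 52.3
axis -32.90225665066187
origin [ 448.  -215.2]
origin [ 448.9 -214.6]
grasp [ 441.33268295 -210.85145283]
[ [0.0189, 0.0016, 0.0066, -0.09, -0.4, 0.06], [0.019, 0.0016, 0.0065, -0.09, -0.4, 0.06], [0.019, 0.0016, 0.0064, -0.09, -0.4, 0.06], [0.0191, 0.0016, 0.0062, -0.09, -0.4, 0.06], ]
```

>>> carry_out(
  commands=[
    [0.019,0.0016,0.0065,0,-0.4,0],
    [0.019,0.0016,0.0065,0,-0.4,0],
    [0.019,0.0016,0.0065,0,-0.4,0],
    [0.015,0.0016,0.006,0,-0.4,0],
    [0,0,0,0,0,0],
    [0,0,0,0,0,0],
  ],
)

```text
t: 8.1
ee_pos: [444.6, -206.8, 47.7]
orientation: [0.445, 1.522, -0.451]
ft_force: [-0.4, 0.5, -0.5]
width: 88.0
```

```bash
python3 - <<'E'
from h import *
p,R=state()
plan(p,R,[441.5,-211,3],tool(np.radians(57.1)),5)
E
```

```text
t 8.1 p [ 444.6 -206.8   47.7] x [ 4.0e-04 -4.2e-03 -1.0e+00] yawY 57.26 F [-0.4  0.5 -0.5] w 88.0 q6 -1.45
[ [0.0089, -0.001, -0.0001, 0.03, 0.03, 0.04], [0.0089, -0.001, -0.0001, 0.03, 0.03, 0.04], [0.0089, -0.001, -0.0001, 0.03, 0.03, 0.04], [0.0089, -0.001, -0.0001, 0.03, 0.03, 0.04], [0.0089, -0.001, -0.0001, 0.03, 0.03, 0.04], ]
```

>>> carry_out(
  commands=[
    [0.009,-0.001,0,0,0.05,0.05],
    [0.009,-0.001,0,0,0,0.05],
    [0.009,-0.001,0,0,0,0.05],
    [0.008,-0.001,0,0,0,0.05],
    [0.006,-0.001,0,0,0,0],
    [0,0,0,0,0,0],
    [0,0,0,0,0,0],
  ],
)

```text
t: 8.98
ee_pos: [441.9, -211.8, 4.7]
orientation: [0.448, 1.521, -0.448]
ft_force: [0.4, -0.3, 0.1]
width: 87.9
```

```bash
python3 - <<'E'
from h import *
p,R=state()
plan(p,R,[441.5,-211,2.5],tool(np.radians(57.1)),1)
E
```

```text
t 8.97 p [ 441.9 -211.8    4.7] x [ 0.0027 -0.001  -1.    ] yawY 57.23 F [ 0.4 -0.3  0.1] w 87.9 q6 -1.47
[ [0.0022, 0.0005, -0.0008, 0.13, 0.16, -0.03], ]
```

Now I'll close the grip.

>>> carry_out(
  commands=[
    [0.002,0.0005,0,0,0.15,0],
    [0,0,0,0,0,0],
    [0,0,0,0,0,0],
    [0,0,0,0,0,0],
  ],
)

```text
t: 9.48
ee_pos: [442.7, -211.6, 3.2]
orientation: [0.448, 1.522, -0.448]
ft_force: [0.4, 0.6, -0.5]
width: 88.0
```

>>> carry_out(
  commands=[
    [0,0,0,0,0,0],
    [0,0,0,0,0,0],
    [0,0,0,0,0,0],
    [0,0,0,0,0,0],
    [0,0,0,0,0,0],
    [0,0,0,0,0,0],
    [0,0,0,0,0,0],
    [0,0,0,0,0,0],
  ],
  grip=1,
)

```text
t: 10.48
ee_pos: [442.8, -211.6, 3.3]
orientation: [0.448, 1.522, -0.448]
ft_force: [-0.2, -0.2, 0.4]
width: 25.8
```

```bash
python3 - <<'E'
from h import *
p,R=state()
plan(p,R,[p[0],p[1],120],tool(np.radians(57.1)),3)
E
```

```text
t 10.47 p [ 442.8 -211.6    3.3] x [ 1.7e-03 -2.0e-04 -1.0e+00] yawY 57.24 F [-0.2 -0.2  0.4] w 25.8 q6 -1.47
[ [-0.0389, 0.0, 0.0001, 0.05, 0.03, -0.01], [-0.0389, 0.0, 0.0, 0.05, 0.03, -0.01], [-0.0389, 0.0, 0.0, 0.05, 0.03, -0.01], ]
```

Width is 25.8 mm, so the handle is gripped, with the TCP 3.3 mm above the wedge's underside. Now lift and carry it to in front of the post.

>>> carry_out(
  commands=[
    [-0.02,0,0,0,0,0],
    [-0.03,0,0,0,0,0],
    [-0.03,0,0,0,0,0],
    [-0.02,0,0,0,0,0],
  ],
)

```text
t: 10.98
ee_pos: [440.9, -210.7, 104.1]
orientation: [0.449, 1.528, -0.447]
ft_force: [0.5, 0.1, -1.4]
width: 26.0
```

```bash
python3 - <<'E'
from h import *
p,R=state()
plan(p,R,[422,49,100],tool(np.radians(90)),8)
E
```

```text
t 10.97 p [ 440.9 -210.7  104.1] x [-0.0033  0.0023 -1.    ] yawY 57.24 F [ 0.5  0.1 -1.4] w 26.0 q6 -1.47
[ [0.0006, 0.026, -0.0195, -4.1, -0.03, -0.01], [0.0006, 0.0273, -0.0176, -4.1, -0.03, -0.01], [0.0006, 0.0285, -0.0156, -4.1, -0.03, -0.01], [0.0006, 0.0296, -0.0136, -4.1, -0.03, -0.01], [0.0005, 0.0305, -0.0114, -4.1, -0.03, -0.01], [0.0005, 0.0312, -0.0092, -4.1, -0.03, -0.01], [0.0005, 0.0318, -0.007, -4.1, -0.03, -0.01], [0.0005, 0.0322, -0.0047, -4.1, -0.03, -0.01], ]
```

>>> carry_out(
  commands=[
    [0.0005,0.026,-0.0195,-4.1,0,0],
    [0.0005,0.0275,-0.0175,-4.1,0,0],
    [0.0005,0.0285,-0.0155,-4.1,0,0],
    [0.0005,0.0295,-0.0135,-4.1,0,0],
    [0.0005,0.0305,-0.0115,-4.1,0,0],
    [0.0005,0.031,-0.009,-4.1,0,0],
    [0.0005,0.032,-0.007,-4.1,0,0],
    [0,0.028,-0.0045,-4.1,0,0],
  ],
)

```text
t: 11.98
ee_pos: [421.4, 49.6, 103.0]
orientation: [-0.011, 1.568, 0.011]
ft_force: [0.8, 0.2, 0.5]
width: 25.8
```

>>> carry_out(
  commands=[
    [0,0,0,0,0,0],
    [0,0,0,0,0,0],
  ],
)

```text
t: 12.22
ee_pos: [421.0, 50.5, 102.9]
orientation: [-0.013, 1.569, 0.013]
ft_force: [1.1, -0.2, -0.7]
width: 25.7
```

```bash
python3 - <<'E'
from h import *
p,R=state()
plan(p,R,[428,49,70],tool(np.radians(90)),3)
shot('wrist','w5.png')
E
```

```text
t 12.22 p [421.   50.5 102.9] x [ 2.1e-03 -1.0e-04 -1.0e+00] yawY 90.96 F [ 1.1 -0.2 -0.7] w 25.7 q6 -1.5
[ [0.011, -0.0005, 0.0023, 0.32, 0.04, 0.0], [0.011, -0.0005, 0.0023, 0.32, 0.04, 0.0], [0.011, -0.0005, 0.0023, 0.32, 0.04, 0.0], ]
```

View pics/w5.png

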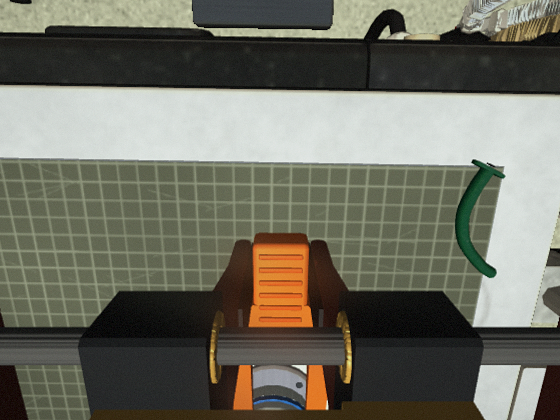

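The wedge is in hand, handle tail top edge at row ~243, and collar and fork show in the gap below. I'll compute the in-hand offset, then descend in front of the collar.

```bash
python3 - <<'E'
from h import *
p,R=state()
z=p[2]-3.3+17
for row in (236,243,246): print(row,(R.inv().apply(back('w5.png',[(281,row)],z)[0]-p)).round(1))
print(R.inv().apply(back('w5.png',[(254,262),(308,262)],z)-p).round(1))
plan(p,R,[425,49.3,46],tool(np.radians(90)),4)
E
```

```text
t 12.28 p [421.1  50.4 102.9] x [ 0.0021  0.     -1.    ] yawY 90.93 F [-0.7  0.1 -1.3] w 25.9 q6 -1.5
236 [-13.7   1.7 -19.6]
243 [-13.7   1.7 -16.2]
246 [-13.7   1.7 -14.8]
[[-13.7 -10.5  -6.9]
 [-13.7  13.9  -7. ]]
[ [0.0142, -0.0003, 0.0009, 0.23, 0.03, 0.0], [0.0142, -0.0003, 0.001, 0.23, 0.03, 0.0], [0.0142, -0.0003, 0.001, 0.23, 0.03, 0.0], [0.0142, -0.0003, 0.001, 0.23, 0.03, 0.0], ]
```

```bash
python3 - <<'E'
from h import *
a=cv2.imread('pics/w5.png'); c=a[225:335,210:350]; d=a[350:412,225:335]
cv2.imwrite('pics/c5.png',np.vstack([cv2.resize(c,(440,346),interpolation=3),cv2.resize(d,(440,248),interpolation=3)]))
E
```

```text
(no output)
```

View pics/c5.png

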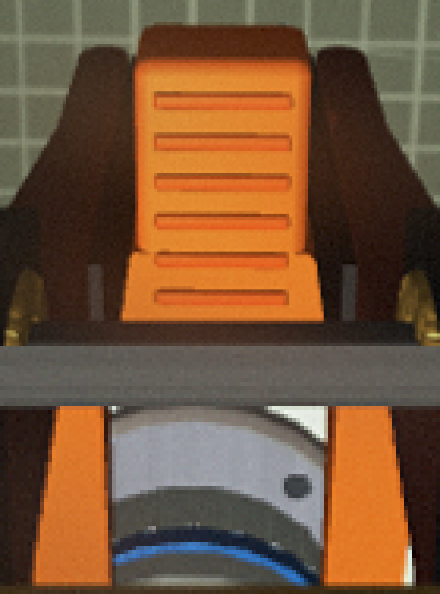

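In-hand check: handle centre reads +1.7 mm in tool y, though the jaws centre it, so that is camera bias. I'll lower the wedge to collar level, where fork and collar share a depth and the bias cancels.

>>> carry_out(
  commands=[
    [0.014,-0.0005,0.001,0.23,0,0],
    [0.014,-0.0005,0.001,0.23,0,0],
    [0.014,-0.0005,0.001,0.23,0,0],
    [0.012,-0.0005,0.001,0.23,0,0],
    [0,0,0,0,0,0],
    [0,0,0,0,0,0],
  ],
)

```text
t: 13.02
ee_pos: [425.0, 46.1, 43.9]
orientation: [0.004, 1.571, -0.005]
ft_force: [-0.2, 0.1, -0.5]
width: 25.6
```

```bash
python3 - <<'E'
from h import *
p,R=state(); z=p[2]-3.3+17
print('shoulder/tail old', )
a=shot('wrist','w6.png')['pixels']
d=a[345:412,215:345]
cv2.imwrite('pics/c6.png',cv2.resize(d,(780,402),interpolation=3))
print('old shoulder row305',R.inv().apply(back('w5.png',[(281,305.2),(281,244.1)],102.9+13.7)-[421.1,50.4,102.9]).round(1))
print('proj',proj('w6.png',[[574-34.5,47.5,40],[574-29,47.5,49],[p[0]+6.6+97,p[1]+20,44]]).round(1))
E
```

```text
t 13.03 p [425.   46.1  43.9] x [-3.e-04 -3.e-04 -1.e+00] yawY 89.68 F [-0.2  0.1 -0.5] w 25.6 q6 -1.48
shoulder/tail old
old shoulder row305 [[-13.7   2.   15.2]
 [-13.7   1.3 -15.8]]
proj [[281.6 435.1]
 [281.7 456.7]
 [313.9 426.7]]
```

View pics/c6.png

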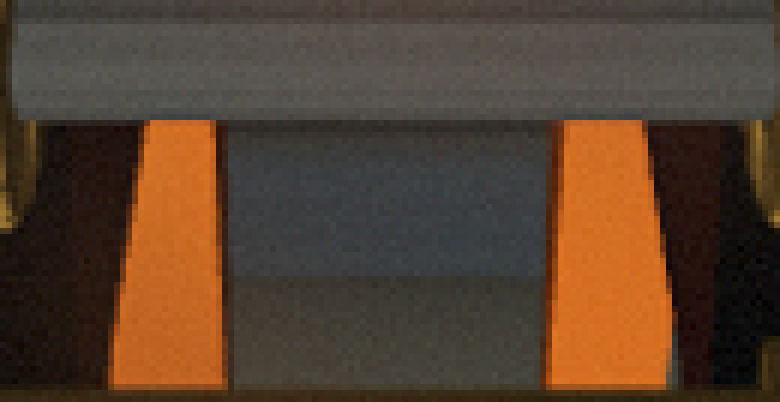

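Shoulder and tail both put the wedge origin 9.2 mm ahead of the TCP, and their spacing is the correct 31 mm. The slot view shows only the base front, so I'll check the lateral position numerically from the blue rim arc in w5 and w3.

```bash
python3 - <<'E'
from h import *
from scipy.optimize import least_squares
for f,box in(('w5.png',(254,306,370,411)),('w3.png',(150,232,140,205))):
    a=cv2.imread('pics/'+f); h=cv2.cvtColor(a,cv2.COLOR_BGR2HSV); m=cv2.inRange(h,(98,110,90),(118,255,255))>0
    x0,x1,y0,y1=box; pts=[]
    for u in range(x0,x1):
        r=np.where(m[y0:y1,u])[0]
        if len(r): pts.append((u,y0+r[0]-.5))
    pts=np.array(pts)
    if len(pts)<8: print(f,len(pts)); continue
    for z in (52,56,60):
        b=back(f,pts,z)[:,:2]
        s=least_squares(lambda v:np.hypot(*(b-v).T)-30.5,[574,48],loss='soft_l1'); print(f,len(pts),z,s.x.round(1),round(s.cost,1))
d=np.load('pics/w5.png.npz')
E
```

```text
w5.png 48 52 [586.7  48.4] 1.7
w5.png 48 56 [582.6  48.4] 1.5
w5.png 48 60 [578.6  48.3] 1.4
w3.png 64 52 [577.3  45.5] 2.7
w3.png 64 56 [576.7  46.5] 2.1
w3.png 64 60 [576.1  47.5] 2.0
```

Axis in the camera frame is about (576,48.2), so bias-corrected y is about 47 and the final TCP x is about 496.8. The first stage puts the tips just over the collar with clearance.

>>> carry_out(
  commands=[
    [-0.001,0.0005,0.008,-0.3,0,0],
    [0,0.0005,0.008,0,0,0],
    [0,0,0.008,0,0,0],
    [0,0,0.004,0,0,0],
    [0,0,0,0,0,0],
  ],
)

```text
t: 13.7
ee_pos: [456.8, 47.4, 46.4]
orientation: [-0.0, 1.567, 0.0]
ft_force: [0.0, 0.1, -1.5]
width: 25.7
```

```bash
python3 - <<'E'
from h import *
p,R=state()
plan(p,R,[456,47,43.3],tool(np.radians(90)),1)
E
```

```text
t 13.7 p [456.8  47.4  46.4] x [ 0.0036 -0.     -1.    ] yawY 90.02 F [ 0.   0.1 -1.5] w 25.7 q6 -1.49
[ [0.0031, -0.0004, -0.0009, 0.02, 0.21, 0.0], ]
```

Tips are now just over the collar, so I'll lower until light contact, correcting the 0.2° pitch.

>>> carry_out(
  commands=[
    [0.0015,-0.0003,0,0,0.2,0],
    [0.0008,0,0,0,0,0],
    [0,0,0,0,0,0],
  ],
)

```text
t: 14.08
ee_pos: [456.0, 47.1, 43.8]
orientation: [-0.0, 1.572, 0.0]
ft_force: [0.3, -0.3, -1.0]
width: 26.1
```

>>> carry_out(
  commands=[
    [0.0005,0,0,0,0,0],
    [0,0,0,0,0,0],
  ],
)

```text
t: 14.32
ee_pos: [456.0, 47.0, 43.3]
orientation: [-0.0, 1.572, 0.0]
ft_force: [0.6, -0.3, -0.1]
width: 25.4
```

>>> carry_out(
  commands=[
    [0.0005,0,0,0,0,0],
    [0,0,0,0,0,0],
  ],
)

```text
t: 14.58
ee_pos: [455.9, 47.1, 42.9]
orientation: [-0.0, 1.572, 0.0]
ft_force: [-1.4, -0.1, 1.2]
width: 25.7
```

```bash
python3 - <<'E'
from h import *
p,R=state()
E
```

```text
t 14.57 p [455.9  47.1  42.9] x [-1.e-03 -1.e-04 -1.e+00] yawY 90.02 F [-1.4 -0.1  1.2] w 25.7 q6 -1.49
```

Light contact at TCP z 42.9, against 43.3 expected. Now slide in.

>>> carry_out(
  commands=[
    [0,0,0.004,0,0,0],
    [0,0,0.004,0,0,0],
    [0,0,0.004,0,0,0],
    [0,0,0,0,0,0],
  ],
)

```text
t: 15.08
ee_pos: [469.0, 47.1, 43.0]
orientation: [-0.0, 1.571, 0.0]
ft_force: [0.0, 0.2, 0.3]
width: 25.6
```

>>> carry_out(
  commands=[
    [0,0,0.004,0,0,0],
    [0,0,0.003,0,0,0],
    [0,0,0,0,0,0],
  ],
)

```text
t: 15.45
ee_pos: [476.1, 47.0, 43.0]
orientation: [-0.0, 1.572, 0.0]
ft_force: [-0.7, -0.2, 2.8]
width: 25.5
```

```bash
python3 - <<'E'
from h import *
p,R=state()
E
```

```text
t 15.45 p [476.1  47.   43. ] x [-1.5e-03 -1.0e-04 -1.0e+00] yawY 90.03 F [-0.7 -0.2  2.8] w 25.5 q6 -1.5
```

The tips have passed the neck's front with no side force. Continuing.

>>> carry_out(
  commands=[
    [0,0,0.003,0,0,0],
    [0,0,0.003,0,0,0],
    [0,0,0,0,0,0],
  ],
)

```text
t: 15.82
ee_pos: [478.5, 46.7, 42.3]
orientation: [-0.001, 1.58, -0.0]
ft_force: [0.1, -0.2, 4.2]
width: 25.8
```

>>> carry_out(
  commands=[
    [0,0,0.003,0,0,0],
    [0,0,0.003,0,0,0],
    [0,0,0,0,0,0],
  ],
)

```text
t: 16.2
ee_pos: [480.2, 46.6, 41.4]
orientation: [-0.001, 1.589, -0.0]
ft_force: [-0.4, 0.3, 4.5]
width: 25.7
```

>>> carry_out(
  commands=[
    [0,0,0.003,0,0,0],
    [0,0,0.002,0,0,0],
    [0,0,0,0,0,0],
  ],
)

```text
t: 16.58
ee_pos: [481.7, 46.5, 40.8]
orientation: [-0.002, 1.597, -0.001]
ft_force: [-2.4, 0.0, 4.7]
width: 25.5
```

```bash
python3 - <<'E'
from h import *
p,R=state()
E
```

```text
t 16.57 p [481.7  46.5  40.8] x [-0.0257 -0.0016 -0.9997] yawY 90.05 F [-2.4  0.   4.7] w 25.5 q6 -1.5
```

Progress stalled: 1.6 mm per 6 mm commanded, with pitch building up. I'll check joints and torques before pushing on.

```bash
python3 - <<'E'
from h import *
o=ctrl.get_obs()
for k in('qpos','joint_torque','moment','ft_force'): print(k,o[k].round(3))
shot('scene','s7.png'); a=shot('wrist','w7.png')['pixels']
b=cv2.imread('pics/s7.png')
K=proj('s7.png',[[574,47.5,50]])[0]; print(K); u,v=K.astype(int)
c=b[v-60:v+50,u-75:u+70]
cv2.imwrite('pics/c7.png',cv2.resize(c,(780,592),interpolation=3))
E
```

```text
qpos [ 0.071  0.535  2.018  0.     0.614 -1.5  ]
joint_torque [-1.5700e-01 -4.5836e+01 -1.4475e+01 -1.9000e-02 -1.4400e-01  2.2000e-02]
moment [ 0.08  -0.107  0.001]
ft_force [-2.384  0.044  4.666]
[260.07079449 221.27768053]
```

View pics/c7.png

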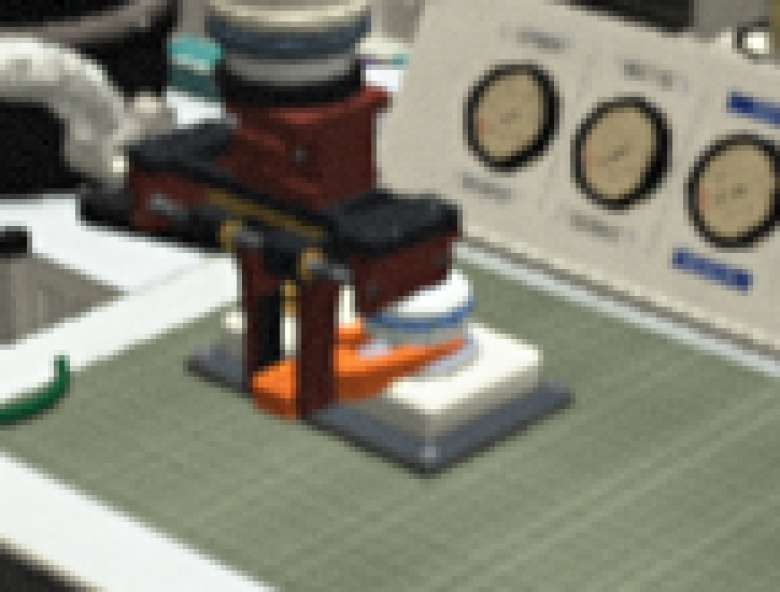

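The wedge is astride and nothing else touches. The TCP is lagging behind the wrist: joint 5 yields to the drum's resistance, and the rows don't make that up. I'll correct pitch and height while pushing.

>>> carry_out(
  commands=[
    [-0.001,0,0.003,0,-1.5,0],
    [0,0,0,0,0,0],
  ],
)

```text
t: 16.92
ee_pos: [484.3, 46.5, 41.0]
orientation: [-0.002, 1.57, -0.001]
ft_force: [-0.4, 0.2, -3.2]
width: 25.7
```

```bash
python3 - <<'E'
from h import *
p,R=state(); print(ctrl.get_obs()['moment'].round(2))
E
```

```text
t 16.93 p [484.3  46.5  41. ] x [ 8.0e-04 -1.7e-03 -1.0e+00] yawY 90.05 F [-0.4  0.2 -3.2] w 25.7 q6 -1.5
[0.12 0.08 0.01]
```

```bash
cat > m.py <<'E'
from h import *
def edges(f):
    a=cv2.imread('pics/'+f).astype(float); g=a[:,:,2]-a[:,:,0]
    def cross(row,u0,step):  # walk from u0 until threshold crossing
        t=0.5*np.median(g[row,u0-2:u0+3]); u=u0
        while g[row,u]>t and abs(u-u0)<60: u+=step
        return u-step*(t-g[row,u])/(g[row,u-step]-g[row,u]) 
    H=[cross(r,281,1)-cross(r,281,-1) for r in range(252,295)]
    L=[];
    for r in range(372,407):
        L.append((cross(r,246,-1),cross(r,246,1),cross(r,314,-1),cross(r,314,1)))
    L=np.array(L); 
    col=g[:,281]; t=.5*np.median(col[250:260]); rt=next(r for r in range(262,230,-1) if a[r,281,2]<.8*np.median(a[248:258,281,2]))
    fit=lambda y,x,x0:np.polyfit(x-x0,y,1).round(3)
    rr=np.arange(372,407)
    print(f,'handle w@273',fit(np.array(H),np.arange(252,295),273),'gap@390',fit(L[:,2]-L[:,1],rr,390),'outer@390',fit(L[:,3]-L[:,0],rr,390),'tailrow',rt)
E
python3 - <<'E'
from m import *
state(); shot('wrist','w8.png')
for f in('w5.png','w6.png','w7.png','w8.png'): edges(f)
E
```

```text
t 16.93 p [484.3  46.5  41. ] x [ 8.0e-04 -1.7e-03 -1.0e+00] yawY 90.05 F [-0.4  0.2 -3.2] w 25.7 q6 -1.5
w5.png handle w@273 [-4.6000e-02  5.5341e+01] gap@390 [-0.103 54.768] outer@390 [ 0.255 90.486] tailrow 255
w6.png handle w@273 [-4.7000e-02  5.5281e+01] gap@390 [-0.105 54.784] outer@390 [ 0.262 90.508] tailrow 255
w7.png handle w@273 [-3.8000e-02  5.5547e+01] gap@390 [-0.241 55.314] outer@390 [ 0.295 91.097] tailrow 251
w8.png handle w@273 [-4.2000e-02  5.5606e+01] gap@390 [ 0.255 58.756] outer@390 [nan nan] tailrow 252m.py:7: RuntimeWarning: divide by zero encountered in scalar divide
  return u-step*(t-g[row,u])/(g[row,u-step]-g[row,u])
```

In-hand comparison against w5 and w6 (repeatable to 0.02 px): the wedge has pitched about 1° fork-up in the jaws and slid back about 1.5 mm. To lie flat it needs the tool at about −1.2° pitch. I'll put that pitch back while advancing.

>>> carry_out(
  commands=[
    [0,0,0.002,0,0.6,0],
    [0,0,0.003,0,0.5,0],
  ],
)

```text
t: 17.23
ee_pos: [487.5, 46.3, 40.7]
orientation: [-0.002, 1.595, -0.001]
ft_force: [-8.1, 0.1, 5.4]
width: 26.0
```

```bash
python3 - <<'E'
from m import *
state(); print(ctrl.get_obs()['moment'].round(2)); shot('wrist','w9.png')
try: edges('w9.png')
except Exception as e: print(e)
E
```

```text
t 17.23 p [487.5  46.3  40.7] x [-0.0244 -0.002  -0.9997] yawY 90.04 F [-8.1  0.1  5.4] w 26.0 q6 -1.5
[0.1  1.03 0.09]
w9.png handle w@273 [-3.8000e-02  5.5585e+01] gap@390 [nan nan] outer@390 [nan nan] tailrow 251m.py:7: RuntimeWarning: divide by zero encountered in scalar divide
  return u-step*(t-g[row,u])/(g[row,u-step]-g[row,u])
```

>>> carry_out(
  commands=[
    [-0.0002,0,0.004,0,-0.15,0],
    [-0.0002,0,0.004,0,-0.15,0],
  ],
)

```text
t: 17.52
ee_pos: [492.8, 46.2, 40.9]
orientation: [-0.002, 1.598, -0.001]
ft_force: [-8.8, -0.3, 5.5]
width: 25.7
```

```bash
python3 - <<'E'
from m import *
state(); print(ctrl.get_obs()['moment'].round(2))
E
```

```text
t 17.52 p [492.8  46.2  40.9] x [-0.0272 -0.0023 -0.9996] yawY 90.05 F [-8.8 -0.3  5.5] w 25.7 q6 -1.5
[0.14 1.1  0.06]
```

>>> carry_out(
  commands=[
    [-0.0001,0,0.003,0,-0.2,0],
    [-0.0001,0,0.003,0,-0.2,0],
  ],
)

```text
t: 17.77
ee_pos: [495.2, 46.0, 41.0]
orientation: [-0.003, 1.6, -0.001]
ft_force: [-9.1, -0.2, 7.3]
width: 25.7
```

```bash
python3 - <<'E'
from m import *
p,R=state(); print(ctrl.get_obs()['moment'].round(2)); a=shot('wrist','w10.png')['pixels']; b=shot('scene','s10.png')['pixels']
H=lambda f:cv2.imread('pics/'+f)[228:262,281].astype(int)[:,2].tolist()
for f in('w6.png','w7.png','w8.png','w10.png'): print(f,H(f)[:24])
# filter height shift in scene: compare blue rim / white drum rows between scene1 and now
def blue(f):
    im=cv2.imread('pics/'+f); h=cv2.cvtColor(im,cv2.COLOR_BGR2HSV); u,v=proj(f,[[574,48,62]])[0].astype(int)
    m=cv2.inRange(h,(98,100,70),(120,255,255)); m[:v-20]=0;m[v+22:]=0;m[:,:u-25]=0;m[:,u+25:]=0
    ys,xs=np.where(m>0); print(f,len(ys),xs.mean().round(2),ys.mean().round(2),xs.min(),xs.max())
for f in('scene1.png','s7.png','s10.png'): blue(f)
g=proj('s10.png',[[574,48,60],[574,48,64]]); print('px per 4mm',g[0]-g[1])
A=cv2.imread('pics/scene1.png');u,v=proj('s10.png',[[560,48,55]])[0].astype(int)
cr=lambda im:cv2.resize(im[v-38:v+32,u-45:u+45],(390,303),interpolation=3)
cv2.imwrite('pics/c10.png',np.vstack([np.hstack([cr(A),cr(b)]),np.hstack([cr(cv2.imread('pics/s7.png')),cv2.resize(a[225:412,190:370],(390,303),interpolation=3)])]))
E
```

```text
t 17.77 p [495.2  46.   41. ] x [-0.0289 -0.0028 -0.9996] yawY 90.06 F [-9.1 -0.2  7.3] w 25.7 q6 -1.5
[0.08 1.24 0.03]
w6.png [93, 94, 97, 93, 91, 71, 73, 73, 73, 73, 76, 75, 83, 77, 78, 111, 141, 180, 193, 197, 201, 212, 215, 212]
w7.png [144, 166, 157, 121, 96, 87, 90, 90, 91, 92, 90, 93, 126, 168, 218, 224, 231, 235, 238, 239, 240, 239, 243, 190]
w8.png [121, 124, 123, 111, 93, 91, 95, 94, 99, 95, 96, 89, 113, 163, 205, 226, 230, 235, 239, 242, 241, 242, 244, 223]
w10.png [120, 132, 155, 121, 88, 87, 90, 91, 94, 95, 94, 103, 151, 192, 228, 232, 235, 240, 242, 243, 243, 242, 247, 172]
scene1.png 18 262.61 217.67 253 271
s7.png 15 263.47 220.2 255 271
s10.png 18 260.67 219.11 252 271
px per 4mm [0.00371457 1.26918022]
```

View pics/c10.png

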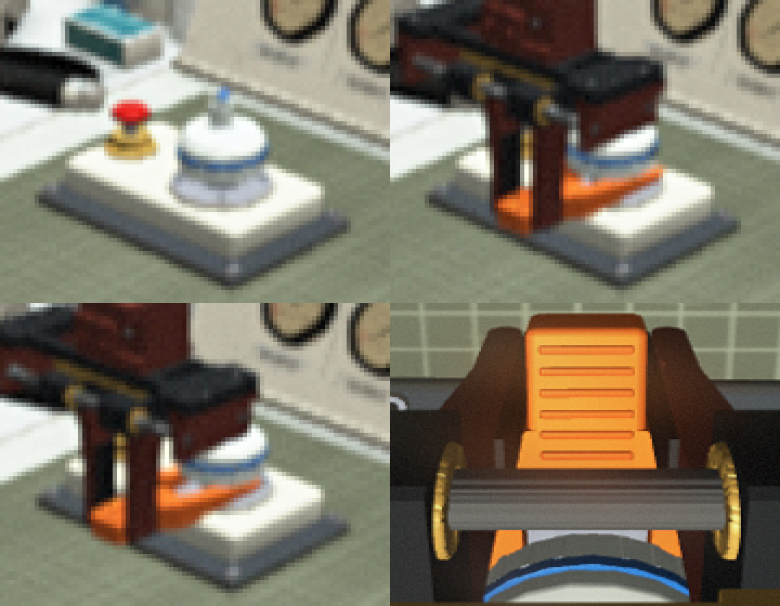

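The last allowed view shows the wedge astride and under the drum, the filter still upright, and the rim slightly higher than at the start. I'll measure the lift numerically from the blue rim in the wrist images.

```bash
cat > lift.py <<'E'
from h import *
from scipy.optimize import least_squares
def lift(f,X=576):
    a=cv2.imread('pics/'+f); h=cv2.cvtColor(a,cv2.COLOR_BGR2HSV); m=cv2.inRange(h,(98,110,90),(118,255,255))>0
    pts=[]
    for u in range(245,320):
        r=np.where(m[365:411,u])[0]
        if len(r) and r[0]>0: pts.append((u,365+r[0]-.5))
    if len(pts)<8: print(f,'few'); return
    pts=np.array(pts)
    s=least_squares(lambda v:np.hypot(*(back(f,pts,v[1])[:,:2]-[X,v[0]]).T)-30.5,[48,60],loss='soft_l1')
    print(f,len(pts),'Y,z',s.x.round(2),'cost',round(s.cost,2))
E
python3 - <<'E'
from lift import *
for X in(575,577):
  for f in('w5.png','w7.png','w8.png','w9.png','w10.png'): lift(f,X)
E
```

```text
w5.png 49 Y,z [48.33 63.63] cost 1.41
w7.png 43 Y,z [48.54 64.45] cost 0.71
w8.png 62 Y,z [48.41 65.93] cost 1.22
w9.png 75 Y,z [48.25 65.58] cost 1.49
w10.png 75 Y,z [48.3  67.09] cost 1.34
w5.png 49 Y,z [48.35 61.64] cost 1.44
w7.png 43 Y,z [48.55 62.41] cost 0.75
w8.png 62 Y,z [48.41 63.95] cost 1.24
w9.png 75 Y,z [48.27 63.45] cost 1.48
w10.png 75 Y,z [48.31 64.83] cost 1.37
```

The rim has risen about 3.3 mm, which matches the geometry (fork_middle about 3 mm short of the axis). One small nudge for margin, then a stability check under the held target.

>>> carry_out(
  commands=[
    [-0.0001,0,0.003,0,-0.25,0],
  ],
)

```text
t: 18.0
ee_pos: [496.5, 45.9, 41.0]
orientation: [-0.003, 1.599, -0.001]
ft_force: [-10.0, -0.2, 7.6]
width: 25.7
```

```bash
python3 - <<'E'
from lift import *
for i in range(12):
    d=shot('wrist','w11_%d.png'%i)
    if i in(0,5,11): state(); lift('w11_%d.png'%i,575); lift('w11_%d.png'%i,577)
a=shot('scene','s11.png')['pixels']; 
t=shot('top','t11.png')['pixels'].astype(int); d=np.abs(t-cv2.imread('pics/top1.png')).sum(2)>90
print('cap/bystander top-change px: dish',d[175:220,320:390].sum(),'vials',d[205:235,380:400].sum(),'tape',d[250:275,375:400].sum(),'airway',d[250:285,200:218].sum())
ctrl.close_job()
E
```

```text
t 18.05 p [496.8  46.   41.1] x [-0.0283 -0.003  -0.9996] yawY 90.07 F [-8.4 -0.1  5.8] w 25.7 q6 -1.5
w11_0.png 75 Y,z [48.29 67.35] cost 1.31
w11_0.png 75 Y,z [48.3  65.06] cost 1.35
t 18.3 p [496.9  45.9  41.1] x [-0.028  -0.003  -0.9996] yawY 90.07 F [-8.3 -0.2  5.1] w 25.7 q6 -1.5
w11_5.png 75 Y,z [48.32 67.39] cost 1.36
w11_5.png 75 Y,z [48.32 65.11] cost 1.42
t 18.6 p [496.8  45.9  41.1] x [-0.028  -0.003  -0.9996] yawY 90.07 F [-9.   0.   5.2] w 25.4 q6 -1.5
w11_11.png 75 Y,z [48.29 67.4 ] cost 1.32
w11_11.png 75 Y,z [48.3  65.12] cost 1.36
cap/bystander top-change px: dish 0 vials 0 tape 0 airway 53
the job is handed in; nothing more can be done
```

The job is handed in: I vented the post, and the wedge is now holding the filter about 3.6 mm off its seat. It took about 19 s of the 54 s allowed, and the gripper is still closed on the wedge.

- **Venting:** I pressed the red plunger to its stop. The force jumped from 6 to about 18 N with the fingers stopped 10 mm down. The camera then showed the cap back at its original position.
- **Wedge:** I gripped the handle, set the fork on the collar with light contact, and slid it under the filter astride the neck, with no noticeable side force.
- **Final state:** By my measurement the fork's middle is about 2 mm short of the filter's axis. The lift, measured from the filter's blue rim, is good to about ±0.7 mm. Pose, force (about 8–9 N back, 5 N up) and lift stayed steady for the last 0.6 s.

These points disagreed or are uncertain:
- **Wedge slipped in the jaws:** during the push it pitched about 1° fork-up and slid back about 1.7 mm. I tilted the tool 1.6° to compensate, so I inferred that it lies flat on the collar and did not measure it directly.
- **Wrist camera offset:** it read about 1.5 mm off sideways, which I corrected for. My two estimates of where the wedge sat in the hand differed by about 2.6 mm, within the allowed range.
- **Other objects:** comparing top views before and after, the area around the kidney dish, vials and tape roll showed no change. The area I checked around the airway showed 53 changed pixels. I took that for the arm or its shadow, because the arm did not touch anything there, but I did not confirm it with a picture. I did not compare the laryngoscope or needle box.

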